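Set the carburettor stand to its float-check tilt and hold the clamp bolt

TASK

Turn the black knob of the tilting carburettor stand, a little at a time, until the steel pointer of the cradle stands right at the nose of the index tab on the scale rail, and let the knob go; do not shove the cradle or the carburettor itself. Then reach down into the narrow gap behind the far bracket, between it and the carburettor's mouth, and take the hidden clamp bolt by its hexagon head in a firm pinch, so that it cannot turn when the mate on the far side does up the nut. Finish while holding the bolt head so, with the pointer still on the nose, and leave the mug, float bowl, spacer and T-driver where they lie.

Things in the scene. Friction and masses are not known exactly. Their poses are not given: they have to be found in the camera images.
- stand: Grey cast stand, fixed, base 274 x 110 mm. Origin under the base; x points from the knob end (near the robot) to the pointer end (far), y left, z up. Level tilt axis along x at y = 0, 115 mm above the bench, carried by two upright brackets 8 mm thick, 60 mm wide, round tops at 135 mm height: the far one at x = +60 to +68 mm, the near one at x = -89 to -81 mm, with a gear housing to 146 mm.
- cradle: Steel U cradle holding an upside-down carburettor between the brackets; it tilts about x. Origin on the tilt axis, above the stand's. Far ear ends at x = +53 mm, carburettor's mouth (41 mm wide) at x = +9: between them the 44 mm gap, open above and to both sides, bottom 58 mm below the axis. Floats (x = -37 to -7) are highest: 150 mm above the bench. Moved by the knob only; stays as left.
- pointer_tip (a point): Lower tip of the cradle's pointer, a dark bent steel rod 6 mm thick that hangs down beyond the far bracket. The tip lies at x = +107 mm of the stand, 83 mm below the tilt axis, about 32 mm above the bench, just over the scale rail (engraved lines), and swings along the stand's y as the cradle tilts.
- index_tab: Dark steel index tab, 12 mm wide and high, clamped on the scale rail at a different y each time, with a pointed nose towards the pointer (-x). Origin at the tip of the nose, 30 mm above the bench, 3 mm beyond the pointer tip; axes as the stand's. The pointer is right when its tip has the same y, in the stand's axes, as this nose.
- tilt_knob: Round black knob, 32 mm across, 22 mm high, upright axis, near left of the stand (x = -107, y = +42 mm). Origin on the axis, half-way up, 165 mm above the bench. Gear housing 13 mm below it. Stiff (0.06 N m), stays as left. One radian anticlockwise from above moves the pointer tip 10 mm towards the stand's -y, clockwise +y. At the start the tip is 8 to 30 mm on the +y side of the nose.
- clamp_bolt: Steel bolt along the tilt axis, nut beyond the far bracket. Origin at the centre of its hexagon head, 115 mm above the bench, in the gap (x = +33 mm of the stand): 19 mm across flats, 22 across corners, 10 thick along x. Behind it, a 14 mm sleeve. x points to the nut; two flats face its own +y and -y. Turns easily about x with its nut; starts up to 0.3 rad either way from y level.
- mug: White ceramic mug, 76 mm wide, 85 mm high, left of the stand. Origin under its middle.
- float_bowl: Open aluminium float bowl, 52 x 50 x 34 mm, left of the stand. Origin under its middle.
- spacer: Flat black phenolic insulator spacer with a round hole, 40 x 67 x 9 mm, right of the stand. Origin under its middle.
- t_driver: T-driver with red handle bar, 190 mm long, 100 mm over the handle, 22 mm high, lying right of the stand. Origin under the middle of its length.

How it is judged:
By the outcome, as a careful person would: the job done as asked, in the order asked, and still so for the second after the job is handed in, while the arm keeps its last pose, push and grip.
It also fails if it takes over 54 s, if anything falls off the work surface, if the arm or the gripper's body presses on something with over 40 N, if the wrist force passes 120 N, or if a joint passes its speed limit or range.

ROBOT

A 6-joint arm with a two-finger parallel gripper is mounted at the origin on the work surface. World frame = base frame: x ahead of the robot, y to its left, z up, the work surface at z = 0. Lengths are in m, angles in degrees, forces in N, time in s.
With the tool pointing down it reaches from about 0.4 to 0.825 m from the base axis. Payload 7 kg.
Tool frame: the origin (TCP) lies at the very end of the fingers, on their centre line; the grasp point (between the pads) lies 19 mm behind it (ctrl.tcp_to_grasp is the distance from the TCP to the grasp point, in m); z points along the fingers, x is the direction in which the jaws open and shut, and the axes are right-handed (so a half turn about z gives the same grasp; the last joint's range is limited). The gripper opens to 88 mm and grips with 3 to 60 N. Pads are 19 mm wide; open, the fingers measure 130 mm over their backs; the gripper's body (78 mm by 193 mm) begins 47 mm behind the grasp point.
Start: joints at [-58.493, 20.546, 0.682, 0, -70.136, -16.507], TCP at [0.175, -0.652, 0.227] pointing down, gripper open.
Joint ranges: [-176.03, 176.03], [-82.01, 121.73], [-58.28, 71.71], [-173.87, 95.51], [-174.79, -0.11], [-173.66, 173.66]. Speed limits (degrees/s): [136.94, 136.94, 172.46, 180, 180, 180].

INTERFACE

Orientations are given as [roll, pitch, yaw] about the fixed x, y, z axes, in that order (R = Rz(yaw) Ry(pitch) Rx(roll)).
In Python, from plant import sensors, vision, ticket, ctrl gives the robot as it stands. The module is installed in compiled form; this text tells all that it offers.
- The arm moves only by the tool drive_tool, never from a script. Its argument "moves" is a list of rows, each a list of 6 numbers: the shift along the tool's x, y, z in units of 0.15 m (1.0 is 0.15 m), then the turn, a rotation vector about the tool's x, y, z in units of 60 degrees (1.0 is 60 degrees). In form: [[dx, dy, dz, rx, ry, rz], ...]. A call has 1 to 8 rows; each row is the pose to reach, as a shift and turn from the pose measured when the call began, along the tool's axes at that moment; what a row does not reach only later rows make up. A row lasts 1/10 s, in which the tool goes at most 50 mm and 8.59 degrees, less where a joint would pass 70% of its speed; a pose out of reach is approached as far as the arm can. A call with a number of a shift or a turn outside -1 to 1 is refused whole. A call with a gripper value outside its range is refused whole. "fingers" is the opening, from -1 (shut) to 1 (fully open), set as the call begins (left out, the last holds). The fingers move at their own pace and stop on an object; the grip force is fixed at half the most. Time passes only in rows, so rows that repeat a pose let the fingers close. It gives the time, the measured TCP pose, the force and the opening at its end, in the units of the state.
- sensors.get_obs(): the state, without advancing time (a new reading comes with each control period).
- vision.snapshot(name): name is "scene" or "top" or "wrist"; returns a dict with "pixels" (384x512x3 uint8, red, green, blue), "fx", "fy", "cx", "cy" (pixels), "R" (3x3) and "t" (3): a world point X has camera coordinates R X + t. Camera axes: x right, y down, z forward; pixel columns grow to the right and rows downward; lengths in m; the calibration is good to about 2 mm. The wrist camera is an equidistant fisheye: a pixel r from the principal point sees the ray r / f radians off the axis. A picture is of the moment at which its call begins. There is no depth.
- ticket.close_job(): hands the job in, once; it reports no verdict.
The state is a dict: "clock": time; "joint_pos": joint angles; "qvel": joint speeds; "tau": joint torques, N m; "tool_pos": TCP position; "orientation": TCP orientation; "force": force on the tool from outside, world axes, zero at the start; "moment": the same for the moment, N m; "opening": finger opening in m.
Only numpy, scipy, OpenCV 4.12 (cv2) and the standard library are available. Lean on these libraries where they do the work, as an engineer would, in place of code of your own. Each camera call takes 0.05 s, during which the arm holds its last target.

## Working session

There is one attempt and no reset: what is moved stays moved. The work goes in short steps, Python scripts to look and compute and a tool call to move; the robot and the scene stay as the last step left them, time stands still between calls to the robot, and variables do not carry over. Pictures are saved under pics/ and viewed, and the job is handed in when it is done.

Besides the shell and the picture viewer there is one more tool, called after "Call:" as name(argument=value, ...), one argument or row to a line, values as JSON. drive_tool: Moves the arm, as the interface text tells. Shifts and turns lie within -1 to 1; 1 stands for 0.15 m of shift or 60 degrees of turn. Its arguments: {"type":"object","properties":{"moves":{"type":"array"},"fingers":{"type":"number"}},"required":["moves"]}

```bash
mkdir -p pics; cat > h.py <<'E'
import numpy as np, cv2, pickle
from plant import sensors, vision, ticket, ctrl
def snap(n,save):
    s=vision.snapshot(n); cv2.imwrite(f'pics/{save}.png',s['pixels'][:,:,::-1]); pickle.dump(s,open(f'pics/{save}.pkl','wb')); return s
def load(save): return pickle.load(open(f'pics/{save}.pkl','rb'))
def crop(save,x0,y0,w,h,k,out):
    s=load(save); im=s['pixels'][y0:y0+h,x0:x0+w,::-1]
    cv2.imwrite(f'pics/{out}.png',cv2.resize(im,None,fx=k,fy=k,interpolation=cv2.INTER_CUBIC))
def ray(s,u,v,fish=False):
    x=(u-s['cx'])/s['fx'];y=(v-s['cy'])/s['fy']
    if fish:
        r=np.hypot(x,y); d=np.array([np.sin(r)*x/max(r,1e-9),np.sin(r)*y/max(r,1e-9),np.cos(r)])
    else: d=np.array([x,y,1.])
    R=np.array(s['R']);t=np.array(s['t'])
    d=R.T@d; return -R.T@t, d/np.linalg.norm(d)
def proj(s,X,fish=False):
    c=np.array(s['R'])@np.array(X)+np.array(s['t'])
    if fish:
        r=np.hypot(c[0],c[1]);th=np.arctan2(r,c[2]);a,b=c[0]/r*th,c[1]/r*th
    else:a,b=c[0]/c[2],c[1]/c[2]
    return np.array([s['cx']+s['fx']*a,s['cy']+s['fy']*b])
def atz(s,u,v,z,fish=False):
    o,d=ray(s,u,v,fish); return o+d*(z-o[2])/d[2]
def tri(*rs):
    A=0;b=0
    for o,d in rs:
        P=np.eye(3)-np.outer(d,d);A=A+P;b=b+P@o
    X=np.linalg.solve(A,b); return X,[np.linalg.norm((np.eye(3)-np.outer(d,d))@(X-o)) for o,d in rs]
E
python3 - <<'E'
from h import *
print(sensors.get_obs(), ctrl.tcp_to_grasp)
for n in ['scene','top','wrist']:
    s=snap(n,n+'0'); print(n,s['fx'],s['cx'],s['cy'],-np.array(s['R']).T@s['t'],np.round(s['R'],3).tolist())
E
```

```text
{'clock': 0.0, 'joint_pos': array([-5.84935700e+01,  2.05920997e+01,  6.33586192e-01, -1.97762080e-02,
       -7.01361299e+01, -1.65057235e+01]), 'qvel': array([ 0.03035986, -0.0218222 , -0.05750825, -0.0695306 ,  0.08121363,
       -0.06486914]), 'tau': array([ 1.08209399e-03, -5.82713950e+01,  2.93052542e+01,  6.99670315e+00,
        6.77254808e-03, -2.28512208e-04]), 'tool_pos': array([ 0.1745409 , -0.65153342,  0.22561485]), 'orientation': array([-1.79990933e+02, -9.60255397e-02,  1.04993964e+02]), 'force': array([-0.67768669, -0.59475591, -0.29067729]), 'moment': array([-0.01107969, -0.0098415 ,  0.01884884]), 'opening': 0.08805437069130546} 0.0188
scene 349.9815605715316 254.46358852646264 187.46256500683162 [ 1.04054385 -0.15300709  0.5777377 ] [[0.387, 0.922, -0.004], [0.647, -0.274, -0.712], [-0.657, 0.273, -0.703]]
top 391.756497018855 250.09634905406975 191.81983722622059 [0.55275681 0.02331243 0.89185414] [[0.028, -0.999, -0.026], [-0.997, -0.026, -0.066], [0.065, 0.027, -0.998]]
wrist 297.3186396354542 254.77726181636152 192.96603499220836 [ 0.10239327 -0.67126486  0.38315104] [[-0.259, 0.966, 0.001], [0.929, 0.248, 0.275], [0.265, 0.073, -0.961]]
```

View pics/scene0.png

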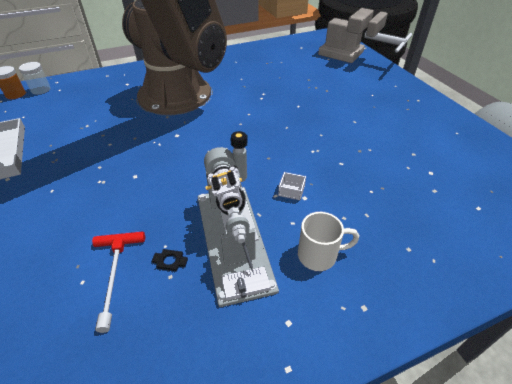

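View pics/top0.png

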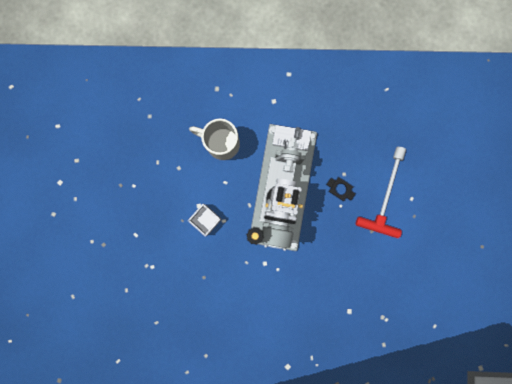

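View pics/wrist0.png

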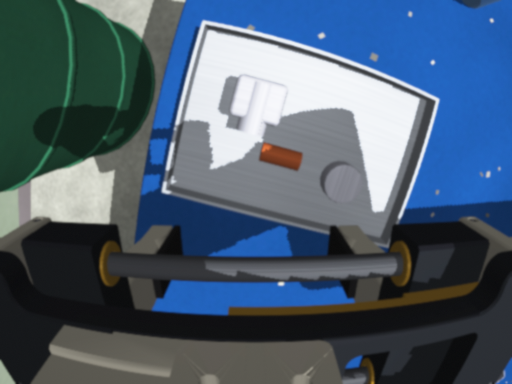

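The stand is at about (283,188) in the top view, with the knob at (255,236). Next I'll enlarge both views.

```bash
python3 - <<'E'
from h import *
crop('top0',235,115,95,145,4,'top0c')
crop('scene0',190,120,100,190,3,'scene0c')
crop('scene0',205,240,80,65,8,'scene0d')
E
```

```text
(no output)
```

View pics/top0c.png

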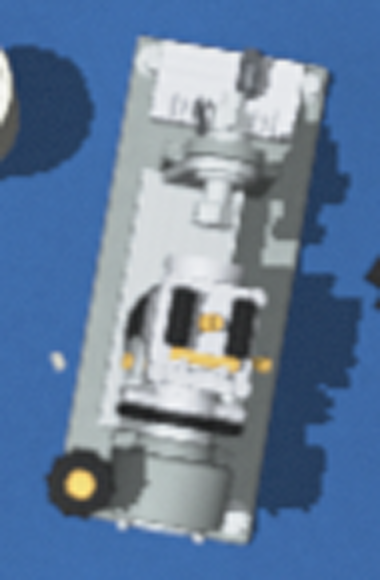

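View pics/scene0c.png

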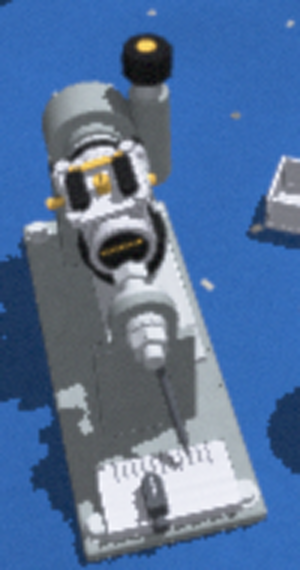

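View pics/scene0d.png

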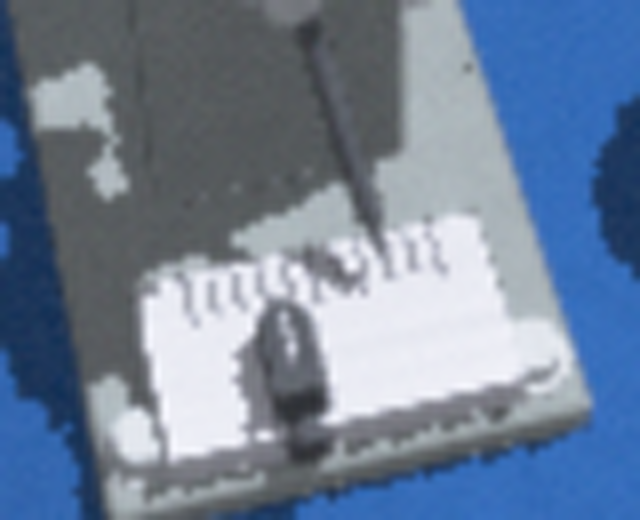

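```bash
python3 - <<'E'
from h import *
from scipy.optimize import least_squares
T=load('top0');S=load('scene0')
X,e=tri(ray(T,255,236.2),ray(S,239.3,135.2));print('knob top',X,e)
A,e2=tri(ray(T,269.5,125),ray(S,279,290.5));print('farleft',A,e2)
B,e3=tri(ray(T,316.7,132.5),ray(S,217,301.5));print('farright',B,e3)
C=atz(T,296.7,250.7,A[2]);print('nearright',C,np.linalg.norm(A-B),np.linalg.norm(C-B))
# fit
L=[(T,(255,236.2),(-.107,.042,.176)),(S,(239.3,135.2),(-.107,.042,.176))]
def f(p):
    x,y,a,zb=p;c,s=np.cos(a),np.sin(a);r=[]
    M=L+[(T,(269.5,125),(.137,.055,zb)),(S,(279,290.5),(.137,.055,zb)),(T,(316.7,132.5),(.137,-.055,zb)),(S,(217,301.5),(.137,-.055,zb)),(T,(296.7,250.7),(-.137,-.055,zb))]
    for s_,uv,X in M:
        r+=list(proj(s_,(x+c*X[0]-s*X[1],y+s*X[0]+c*X[1],X[2]))-uv)
    return r
r=least_squares(f,[.57,-.05,0,.015]);print(r.x,np.degrees(r.x[2]),np.round(r.fun,1))
x,y,a,_=r.x
R=np.array([[np.cos(a),-np.sin(a)],[np.sin(a),np.cos(a)]])
def loc(P):return R.T@(np.array(P)[:2]-[x,y])
print('tip',loc(atz(S,252.5,271.2,.032)),'nose',loc(atz(S,240.6,277.5,.03)))
for n,q in [('knob',(-.107,.042)),('bolt',(.033,0))]:print(n,R@q+[x,y], np.linalg.norm(R@q+[x,y]))
E
```

```text
knob top [0.51874576 0.03196621 0.17416291] [np.float64(0.00019561423977159975), np.float64(0.0001956142397715784)]
farleft [0.7648969  0.00759884 0.00598821] [np.float64(0.00011834498497561036), np.float64(0.00011834498497566951)]
farright [ 0.74733431 -0.10063826  0.01545694] [np.float64(0.0016060659379967678), np.float64(0.001606065937996746)]
nearright [ 0.48116183 -0.06039669  0.00598821] 0.11006075652147833 0.269363752207005
[ 0.62064517 -0.02619855 -0.15212357  0.01041305] -8.716038540709334 [ 0.2 -1.4  0.1 -0.   0.1 -0.3 -0.2 -1.4  0.7  0.5  0.9  1.7 -0.1  2.1]
tip [0.10320389 0.01515177] nose [ 0.10923238 -0.00800226]
knob [0.52124544 0.03153093] 0.522198242633666
bolt [ 0.65326407 -0.03119928] 0.6540086715917826
```

Call:
drive_tool(
  moves=[
    [0.24, 0.21, 0, 0, 0, 0],
    [0.48, 0.43, 0, 0, 0, 0],
    [0.72, 0.64, 0, 0, 0, 0],
    [0.95, 0.85, 0, 0, 0, 0],
    [0.95, 0.85, 0, 0, 0, 0],
  ],
  fingers=1,
)

```text
clock: 0.65
tool_pos: [0.2626, -0.4772, 0.2265]
orientation: [179.9, -0.1, 105.2]
force: [-0.8, -0.1, 0.0]
opening: 0.0875
```

Call:
drive_tool(
  moves=[
    [0.24, 0.21, 0, 0, 0, 0],
    [0.48, 0.43, 0, 0, 0, 0],
    [0.72, 0.64, 0, 0, 0, 0],
    [0.95, 0.85, 0, 0, 0, 0],
    [0.95, 0.85, 0, 0, 0, 0],
  ],
)

```text
clock: 1.15
tool_pos: [0.3502, -0.3028, 0.2272]
orientation: [179.8, -0.1, 105.5]
force: [-0.4, -0.5, -0.5]
opening: 0.0879
```

Call:
drive_tool(
  moves=[
    [0.24, 0.21, 0, 0, 0, 0],
    [0.48, 0.43, 0, 0, 0, 0],
    [0.72, 0.64, 0, 0, 0, 0],
    [0.95, 0.85, 0, 0, 0, 0],
    [0.95, 0.85, 0, 0, 0, 0],
  ],
)

```text
clock: 1.65
tool_pos: [0.4372, -0.1282, 0.2278]
orientation: [179.8, -0.1, 105.8]
force: [-0.8, -0.0, 0.1]
opening: 0.0877
```

```bash
python3 - <<'E'
from h import *
s=snap('wrist','w1');o=sensors.get_obs();print(o['clock'],o['tool_pos'],o['orientation'],o['joint_pos'])
cv2.imwrite('pics/w1b.png',cv2.resize(s['pixels'][:,:,::-1],(768,576)))
E
```

```text
1.7 [ 0.43603477 -0.12967004  0.22762918] [ 1.79856792e+02 -5.79340192e-02  1.05738526e+02] [  8.30587875  -0.84842649 -25.64198042  -0.08377743 -65.07195889
 -82.53220419]
```

View pics/w1b.png

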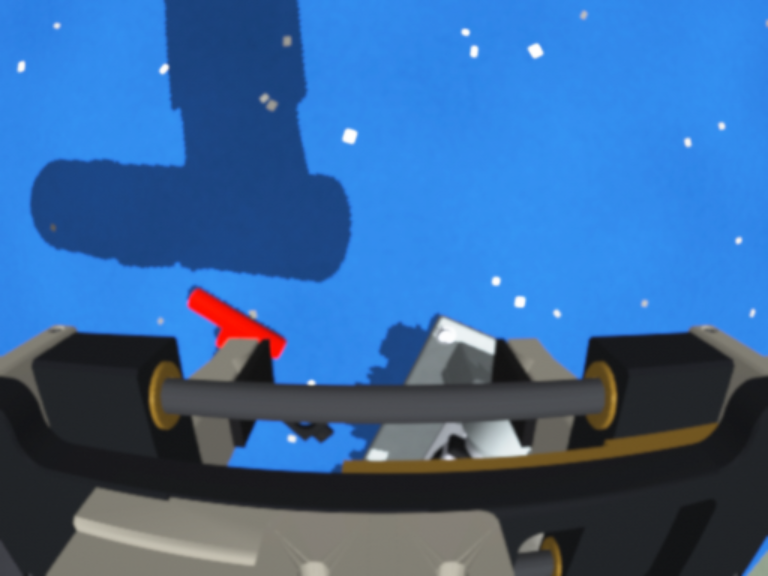

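Call:
drive_tool(
  moves=[
    [0.24, 0.21, 0, 0, 0, 0],
    [0.48, 0.43, 0, 0, 0, 0],
    [0.72, 0.64, 0, 0, 0, 0],
    [0.89, 0.83, 0, 0, 0, 0],
    [0.89, 0.83, 0, 0, 0, 0],
    [0.89, 0.83, 0, 0, 0, 0],
  ],
)

```text
clock: 2.3
tool_pos: [0.5196, 0.0319, 0.2274]
orientation: [180.0, -0.0, 105.7]
force: [0.9, -0.7, -0.5]
opening: 0.0871
```

```bash
python3 - <<'E'
from h import *
s=snap('top','t2');s=snap('scene','s2');o=sensors.get_obs();print(o['clock'],o['tool_pos'],o['orientation'],o['joint_pos'],o['force'])
crop('s2',190,60,130,100,6,'s2c');crop('t2',215,195,90,90,6,'t2c')
E
```

```text
2.4 [0.51921082 0.03119767 0.22778981] [ 1.79908130e+02 -5.09401215e-02  1.05662529e+02] [ 2.50490347e+01  5.79387166e+00 -1.85875603e+01 -3.87589250e-02
 -6.55196253e+01 -9.93705157e+01] [ 0.35474845  0.6325722  -0.58612857]
```

View pics/s2c.png

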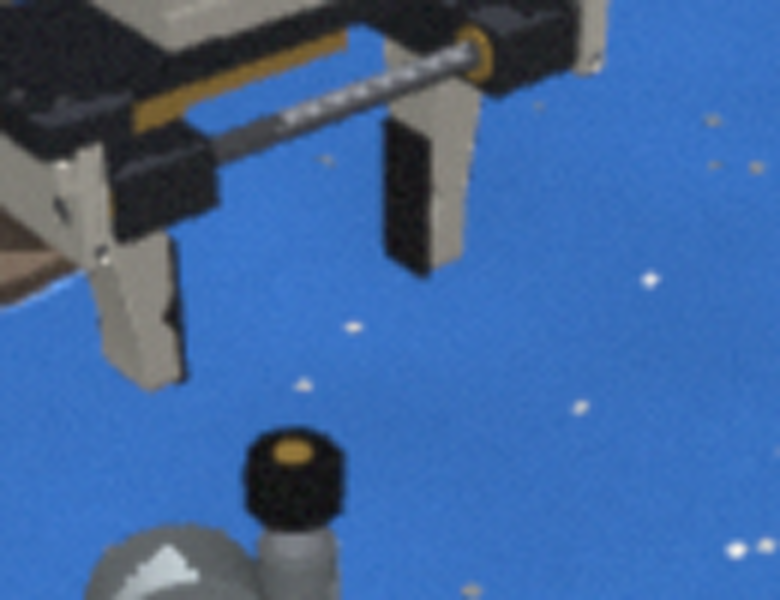

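Call:
drive_tool(
  moves=[
    [0, 0, 0.15, 0, 0, 0],
    [0, 0, 0.3, 0, 0, 0],
    [0, 0, 0.42, 0, 0, 0],
    [0, 0, 0.5, 0, 0, 0],
    [0, 0, 0.5, 0, 0, 0],
  ],
)

```text
clock: 2.9
tool_pos: [0.5182, 0.0299, 0.1516]
orientation: [-179.9, -0.0, 105.6]
force: [0.5, -0.2, -0.4]
opening: 0.0873
```

Call:
drive_tool(
  moves=[
    [0, 0, 0, 0, 0, 0],
    [0, 0, 0, 0, 0, 0],
    [0, 0, 0, 0, 0, 0],
    [0, 0, 0, 0, 0, 0],
    [0, 0, 0, 0, 0, 0],
    [0, 0, 0, 0, 0, 0],
    [0, 0, 0, 0, 0, 0],
  ],
  fingers=-1,
)

```text
clock: 3.6
tool_pos: [0.5182, 0.03, 0.1516]
orientation: [-180.0, -0.0, 105.6]
force: [-0.3, -0.6, -0.4]
opening: 0.0369
```

```bash
python3 - <<'E'
from h import *
s=snap('scene','s3');o=sensors.get_obs();print(o)
crop('s3',190,60,130,100,6,'s3c')
crop('s3',205,240,80,65,8,'s3d')
E
```

```text
{'clock': 3.65, 'joint_pos': array([ 2.49607202e+01,  9.61353947e+00, -2.48197113e+01, -5.91961383e-02,
       -5.56137732e+01, -9.93467557e+01]), 'qvel': array([ 0.02184363, -0.05282899, -0.12253557,  0.12852649,  0.16546299,
       -0.04918155]), 'tau': array([ 1.15528579e-03, -3.94285905e+01,  2.56337929e+01,  6.08975485e+00,
       -8.79438920e-02, -5.95799293e-05]), 'tool_pos': array([0.5181605 , 0.02998522, 0.15160666]), 'orientation': array([-1.79945657e+02, -4.05364617e-02,  1.05580493e+02]), 'force': array([-0.9661654 , -0.15889317, -0.708683  ]), 'moment': array([ 7.48743557e-03, -3.57789381e-05,  1.10308607e-02]), 'opening': 0.03322460711448109}
```

View pics/s3c.png

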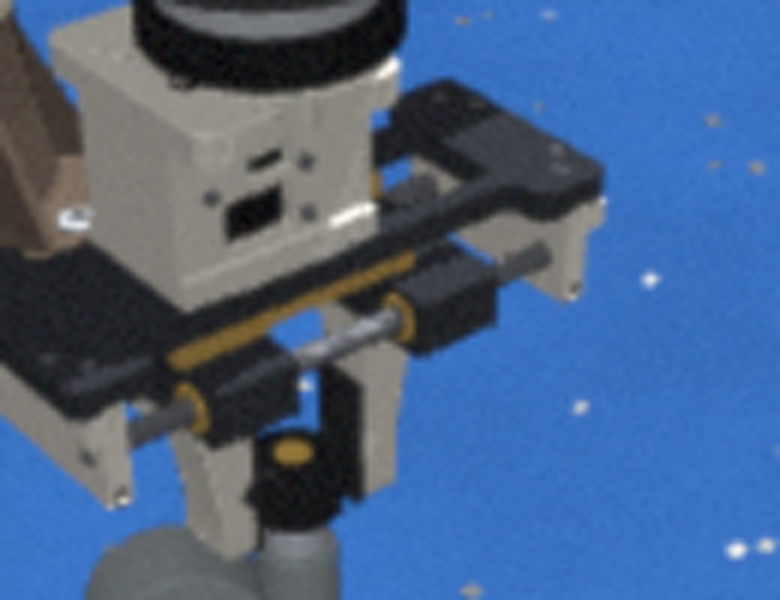

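View pics/s3d.png

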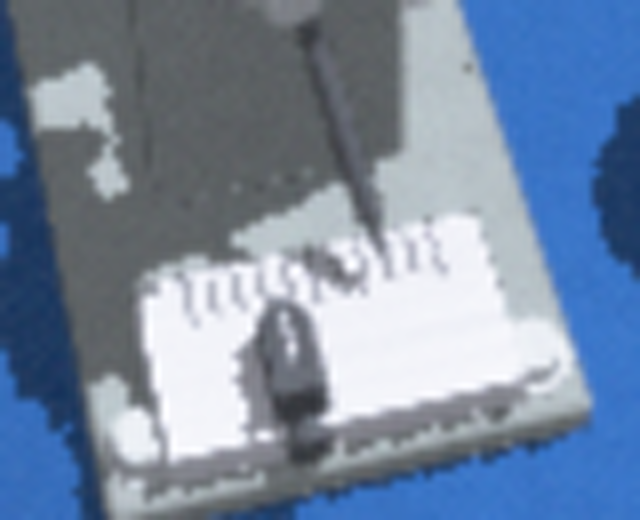

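Call:
drive_tool(
  moves=[
    [0, 0, 0, 0, 0, 0],
    [0, 0, 0, 0, 0, 0],
    [0, 0, 0, 0, 0, 0],
  ],
)

```text
clock: 3.95
tool_pos: [0.518, 0.0305, 0.1516]
orientation: [-180.0, -0.1, 105.6]
force: [-2.5, 4.6, 2.2]
opening: 0.0299
```

Call:
drive_tool(
  moves=[
    [0, 0, 0, 0, 0, -0.1],
    [0, 0, 0, 0, 0, -0.2],
    [0, 0, 0, 0, 0, -0.3],
    [0, 0, 0, 0, 0, -0.4],
    [0, 0, 0, 0, 0, -0.5],
    [0, 0, 0, 0, 0, -0.5],
  ],
)

```text
clock: 4.55
tool_pos: [0.5182, 0.0302, 0.1516]
orientation: [-180.0, -0.1, 135.7]
force: [1.3, -0.6, 0.0]
opening: 0.0305
```

```bash
python3 - <<'E'
from h import *
s=snap('scene','s4');o=sensors.get_obs();print(o['joint_pos'],o['force'],o['moment'])
crop('s4',205,240,80,65,8,'s4d')
E
```

```text
[ 24.97599287   9.61782446 -24.81416036  -0.07134771 -55.6065827
 -69.46805425] [ 0.82259965  0.68314617 -1.12676216] [-0.19723244 -0.29501755  0.02706923]
```

View pics/s4d.png

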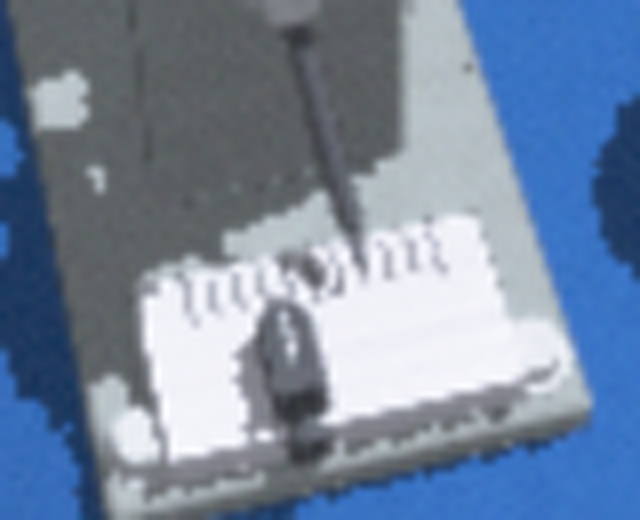

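Call:
drive_tool(
  moves=[
    [0, 0, 0, 0, 0, -0.13],
    [0, 0, 0, 0, 0, -0.26],
    [0, 0, 0, 0, 0, -0.39],
    [0, 0, 0, 0, 0, -0.52],
    [0, 0, 0, 0, 0, -0.65],
    [0, 0, 0, 0, 0, -0.78],
    [0, 0, 0, 0, 0, -0.9],
    [0, 0, 0, 0, 0, -0.9],
  ],
)

```text
clock: 5.4
tool_pos: [0.5189, 0.03, 0.1516]
orientation: [180.0, 0.0, -170.6]
force: [4.7, -1.6, -3.6]
opening: 0.0302
```

```bash
cat > tn.py <<'E'
from h import *
def rep(name,tip,nose):
    s=load(name);x,y,a=0.6197,-.0262,-.1521 if False else -.1521
    R=np.array([[np.cos(a),-np.sin(a)],[np.sin(a),np.cos(a)]])
    loc=lambda P:R.T@(P[:2]-[x,y])
    t=loc(atz(s,*tip,.032));n=loc(atz(s,*nose,.03));print('tip',t*1e3,'nose',n*1e3,'dy mm',(t-n)[1]*1e3, 'dx',(t-n)[0]*1e3)
E
python3 - <<'E'
from tn import *
s=snap('scene','s5');o=sensors.get_obs();print(o['joint_pos'],o['force'],o['moment'])
crop('s5',205,240,80,65,8,'s5d')
c=lambda u,v:(205+(u+.5)/8-.5,240+(v+.5)/8-.5)
rep('s4',c(360,268),c(287,300))
rep('s3',c(382,252),c(287,300))
E
```

```text
[ 2.49555551e+01  9.64091921e+00 -2.48031880e+01 -2.06266552e-02
 -5.55510651e+01 -1.57468125e+01] [ 3.85784147 -2.00528377 -3.19987241] [-0.85183676 -1.69473981  0.09747738]
tip [106.54569951   9.32192567] nose [109.24195293  -7.9510736 ] dy mm 17.272999262803843 dx -2.6962534219134024
tip [103.7828683   15.03621543] nose [109.24195293  -7.9510736 ] dy mm 22.98728903097695 dx -5.459084627406796
```

View pics/s5d.png

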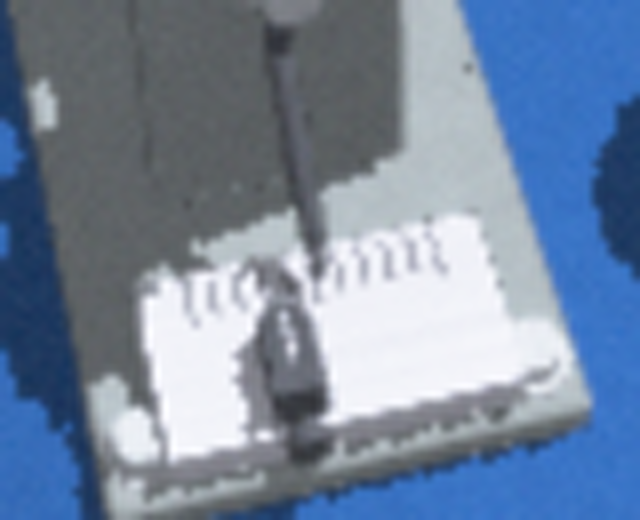

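```bash
python3 - <<'E'
from tn import *
c=lambda u,v:(205+(u+.5)/8-.5,240+(v+.5)/8-.5)
rep('s5',c(317,278),c(287,300))
E
```

```text
tip [106.67238032  -0.51201461] nose [109.24195293  -7.9510736 ] dy mm 7.439058986082214 dx -2.5695726126198357
```

Call:
drive_tool(
  moves=[
    [0, 0, 0, 0, 0, -0.1],
    [0, 0, 0, 0, 0, -0.2],
    [0, 0, 0, 0, 0, -0.3],
    [0, 0, 0, 0, 0, -0.4],
    [0, 0, 0, 0, 0, -0.5],
    [0, 0, 0, 0, 0, -0.6],
    [0, 0, 0, 0, 0, -0.6],
    [0, 0, 0, 0, 0, -0.6],
  ],
)

```text
clock: 6.25
tool_pos: [0.5193, 0.0302, 0.1516]
orientation: [-180.0, 0.1, -135.1]
force: [5.0, 0.3, -4.5]
opening: 0.0307
```

```bash
python3 - <<'E'
from tn import *
s=snap('scene','s6');o=sensors.get_obs();print(o['joint_pos'],o['force'],o['moment'])
crop('s6',220,250,50,45,12,'s6d')
snap('wrist','w6')
E
```

```text
[ 2.49568260e+01  9.65601135e+00 -2.47871986e+01 -1.25376113e-02
 -5.55079935e+01  1.99672004e+01] [ 5.68711358 -0.21735695 -4.3148096 ] [-0.06588839 -1.74696228  0.00460752]
```

View pics/s6d.png

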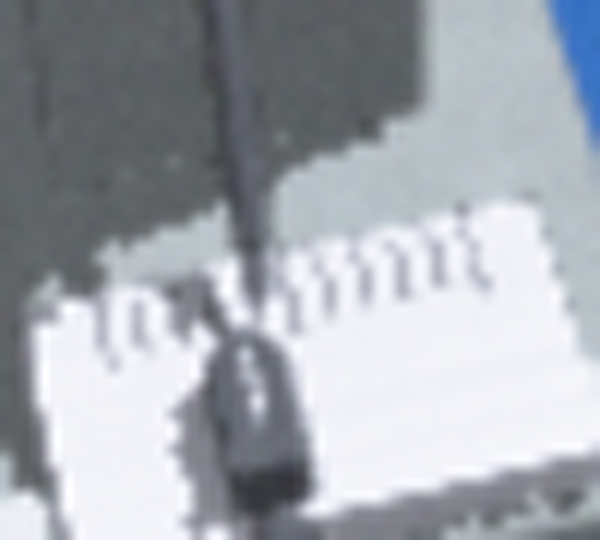

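View pics/w6.png

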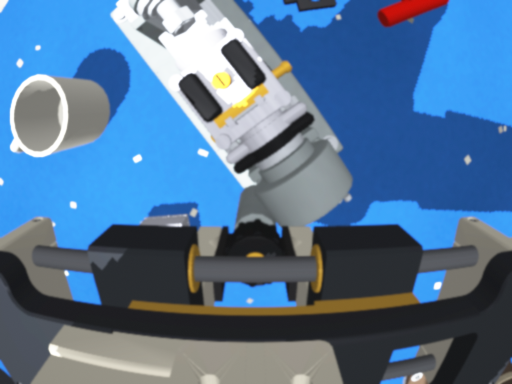

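```bash
python3 - <<'E'
from tn import *
c=lambda u,v:(220+(u+.5)/12-.5,250+(v+.5)/12-.5)
rep('s6',c(259,308),c(243,330))
s=load('s6');x,y,a=0.6197,-.0262,-.1521
for yy in (-.002,-.006,-.008):
  p=proj(s,(x+.107*np.cos(a)-yy*np.sin(a),y+.107*np.sin(a)+yy*np.cos(a),.032));q=proj(s,(x+.110*np.cos(a)-yy*np.sin(a),y+.110*np.sin(a)+yy*np.cos(a),.030));print((p-[220,250])*12,(q-[220,250])*12)
E
```

```text
tip [107.10481349  -6.17004524] nose [108.9216216   -9.05028647] dy mm 2.8802412289649153 dx -1.8168081135609138
[280.91899064 295.8079757 ] [285.75716688 320.42663847]
[254.47210894 301.64474359] [259.28705413 326.29671523]
[241.22691751 304.56792784] [246.03020458 329.23658652]
```

Call:
drive_tool(
  moves=[
    [0, 0, 0, 0, 0, -0.08],
    [0, 0, 0, 0, 0, -0.16],
    [0, 0, 0, 0, 0, -0.22],
    [0, 0, 0, 0, 0, -0.22],
    [0, 0, 0, 0, 0, -0.22],
  ],
)

```text
clock: 6.85
tool_pos: [0.5194, 0.0303, 0.1516]
orientation: [-180.0, 0.1, -122.1]
force: [4.5, 1.0, -2.9]
opening: 0.0306
```

```bash
python3 - <<'E'
from tn import *
s=snap('scene','s7');o=sensors.get_obs();print(o['orientation'],o['joint_pos'],o['force'],o['moment'])
crop('s7',225,258,32,30,18,'s7d')
E
```

```text
[-1.79974013e+02  6.33228501e-02 -1.22044643e+02] [ 2.49623139e+01  9.66029853e+00 -2.47803569e+01 -1.53941707e-02
 -5.54920835e+01  3.30017419e+01] [ 4.49622781  1.08552976 -3.93137207] [ 0.19812173 -1.47200436  0.02329398]
```

View pics/s7d.png

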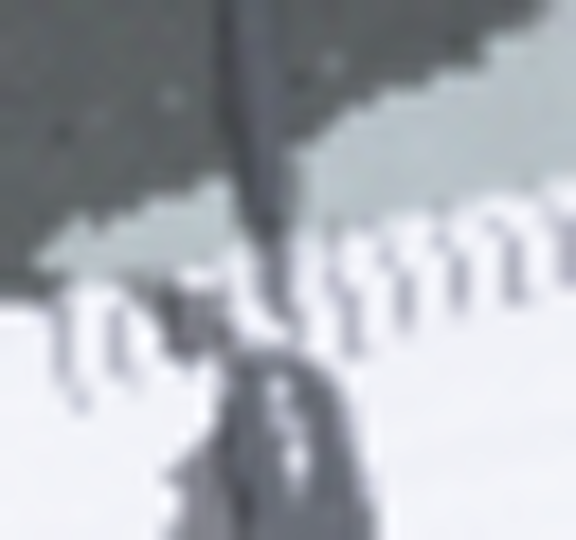

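Call:
drive_tool(
  moves=[
    [0, 0, 0, 0, 0, 0],
    [0, 0, 0, 0, 0, 0],
    [0, 0, 0, 0, 0, 0],
    [0, 0, -0.1, 0, 0, 0],
    [0, 0, -0.3, 0, 0, 0],
    [0, 0, -0.5, 0, 0, 0],
    [0, 0, -0.5, 0, 0, 0],
  ],
  fingers=0.4,
)

```text
clock: 7.6
tool_pos: [0.5213, 0.0306, 0.2309]
orientation: [-179.7, 0.3, -122.0]
force: [-1.0, 0.1, -0.0]
opening: 0.0613
```

```bash
python3 - <<'E'
from tn import *
s=snap('scene','s8')
crop('s8',225,258,32,30,18,'s8d')
o=sensors.get_obs();p=o['tool_pos'];yw=np.radians(o['orientation'][2])
print(o['clock'],p,o['orientation'],o['opening'])
d=np.array([.653,-.0312])-p[:2]
print('dx,dy',(d@[np.cos(yw),np.sin(yw)])/.15,(d@[np.sin(yw),-np.cos(yw)])/.15)
E
```

```text
7.65 [0.52018956 0.03052496 0.22869389] [-179.84282886    0.23890659 -122.06379854] 0.061086530856052146
dx,dy -0.12129931152050438 -0.9687914251742473
```

View pics/s8d.png

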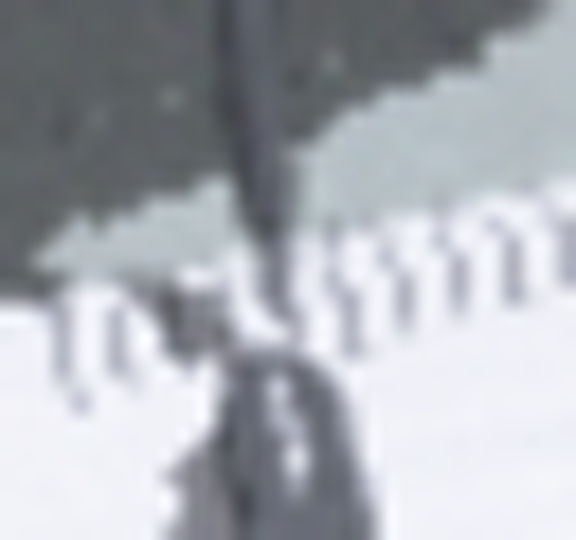

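Call:
drive_tool(
  moves=[
    [-0.03, -0.25, 0, 0, 0, -0.1],
    [-0.06, -0.5, 0, 0, 0, -0.2],
    [-0.09, -0.75, 0, 0, 0, -0.3],
    [-0.12, -0.97, 0, 0, 0, -0.39],
    [-0.12, -0.97, 0, 0, 0, -0.39],
    [-0.12, -0.97, 0, 0, 0, -0.39],
  ],
)

```text
clock: 8.25
tool_pos: [0.6525, -0.032, 0.227]
orientation: [-180.0, 0.1, -98.8]
force: [-1.4, 1.1, 0.2]
opening: 0.0612
```

```bash
python3 - <<'E'
from tn import *
s=snap('wrist','w9')
o=sensors.get_obs();print(o['clock'],o['tool_pos'],o['orientation'],o['joint_pos'])
cv2.imwrite('pics/w9b.png',cv2.resize(s['pixels'][:,:,::-1],(768,576)))
E
```

```text
8.3 [ 0.65212118 -0.03159721  0.22771799] [-1.79907384e+02  1.23342593e-01 -9.87583582e+01] [ 14.26312574  18.38155497  -2.29431777  -0.08269369 -69.19067103
  67.00770399]
```

View pics/w9b.png

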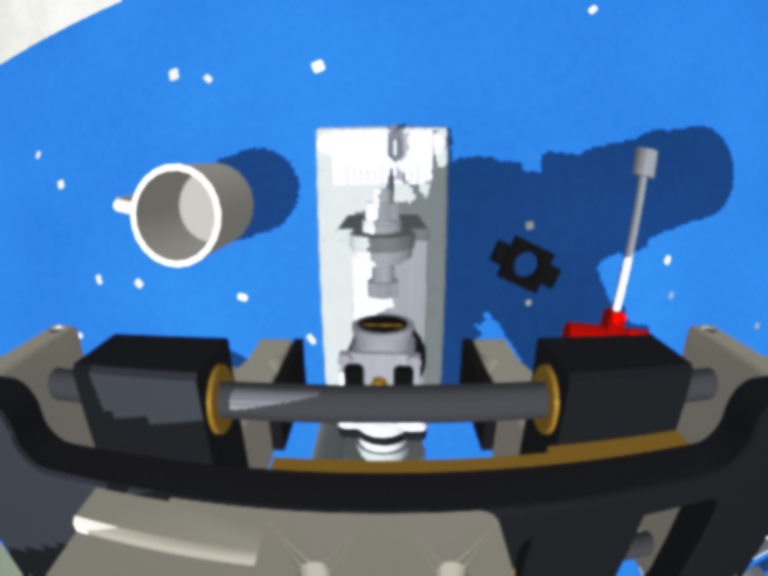

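```bash
python3 - <<'E'
from tn import *
crop('w9',220,80,70,80,9,'w9c')
crop('w9',220,140,80,80,8,'w9d')
E
```

```text
(no output)
```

View pics/w9c.png

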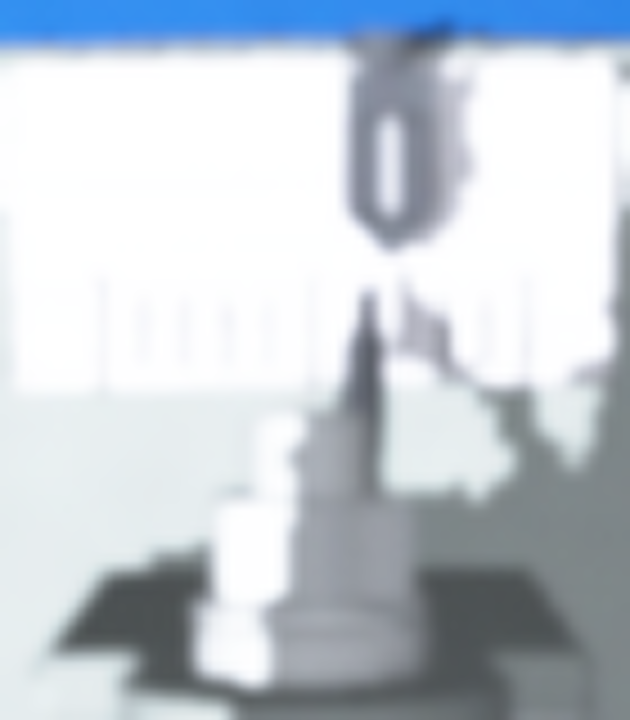

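View pics/w9d.png

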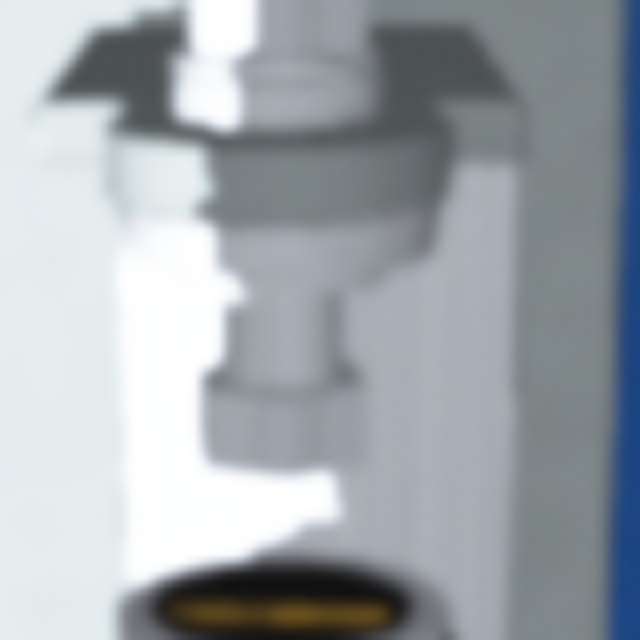

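```bash
python3 - <<'E'
from tn import *
s=load('w9');a=-.1521
R=np.array([[np.cos(a),-np.sin(a)],[np.sin(a),np.cos(a)]]);o=np.array([0.6197,-.0262])
loc=lambda P:np.round(1e3*(R.T@(P[:2]-o)),2)
c=lambda u,v:(220+(u+.5)/9-.5,80+(v+.5)/9-.5)
print('tip',loc(atz(s,*c(369,293),.032,True)),'nose',loc(atz(s,*c(392,248),.030,True)))
# rail end right/left, base edges to check yaw
c2=lambda u,v:(220+(u+.5)/8-.5,140+(v+.5)/8-.5)
for n,u,v,z in [('headL',203,420,.115),('headR',366,420,.115),('headtop near',284,468,.120),('headtop far',284,385,.1245),('sleeveL',228,330,.115),('sleeveR',342,330,.115)]:
    P=atz(s,*c2(u,v),z,True);print(n,P,loc(P))
for n,u,v in [('farL',318,130),('farR',447,129)]:
    P=atz(s,(u+.5)/1.5-.5,(v+.5)/1.5-.5,.010,True);print(n,P,loc(P))
# vertical parallel: nose line direction in image
yw=np.radians(-98.76)
E
```

```text
tip [104.54  -7.65] nose [110.49 -10.69]
headL [ 0.65144978 -0.02256327  0.115     ] [30.83  8.41]
headR [ 0.64851763 -0.04155021  0.115     ] [ 30.81 -10.81]
headtop near [ 0.64566375 -0.03133132  0.12      ] [26.44 -1.14]
headtop far [ 0.65674172 -0.03304465  0.1245    ] [37.65 -1.15]
sleeveL [ 0.66177757 -0.02721077  0.115     ] [41.74  5.38]
sleeveR [ 0.6597481  -0.04035119  0.115     ] [41.73 -7.92]
farL [0.76373385 0.00490273 0.01      ] [137.66  52.57]
farR [ 0.74819254 -0.10101674  0.01      ] [138.34 -54.48]
```

Call:
drive_tool(
  moves=[
    [0, 0, 0.2, 0, 0, 0],
    [0, 0, 0.4, 0, 0, 0],
    [0, 0, 0.55, 0, 0, 0],
    [0, 0, 0.63, 0, 0, 0],
    [0, 0, 0.63, 0, 0, 0],
  ],
)

```text
clock: 8.8
tool_pos: [0.6508, -0.0312, 0.1319]
orientation: [179.9, 0.1, -98.8]
force: [-0.5, -0.8, 0.4]
opening: 0.0616
```

```bash
python3 - <<'E'
from tn import *
s=snap('wrist','w10')
o=sensors.get_obs();print(o['clock'],o['tool_pos'],o['orientation'],o['force'])
cv2.imwrite('pics/w10b.png',cv2.resize(s['pixels'][:,:,::-1],(768,576)))
E
```

```text
8.85 [ 0.65189165 -0.03118245  0.13346217] [-1.79930160e+02  1.01632619e-01 -9.87398650e+01] [0.77938104 0.18706614 1.42862638]
```

View pics/w10b.png

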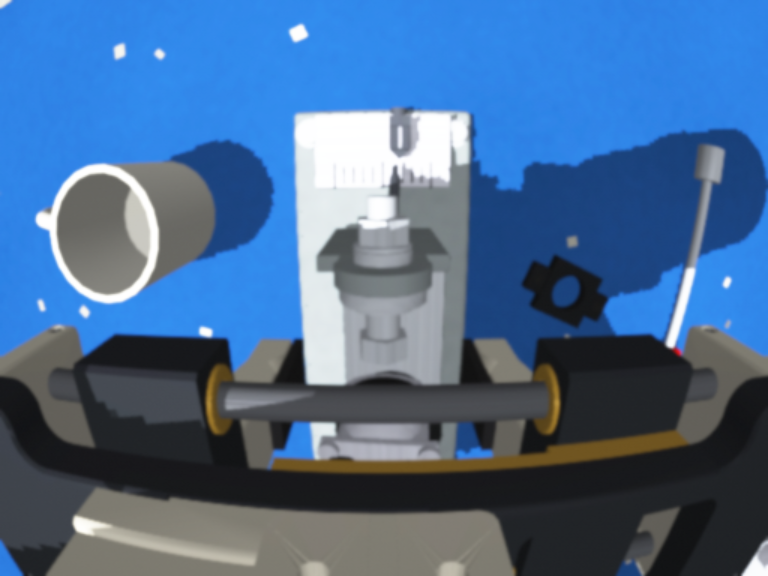

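```bash
python3 - <<'E'
from tn import *
crop('w10',230,70,60,65,10,'w10c')
crop('w10',215,160,80,90,7,'w10d')
E
```

```text
(no output)
```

View pics/w10c.png

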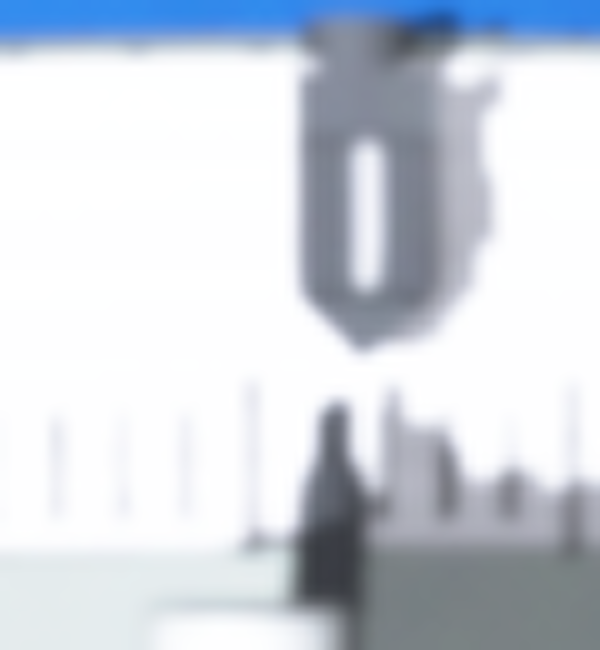

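View pics/w10d.png

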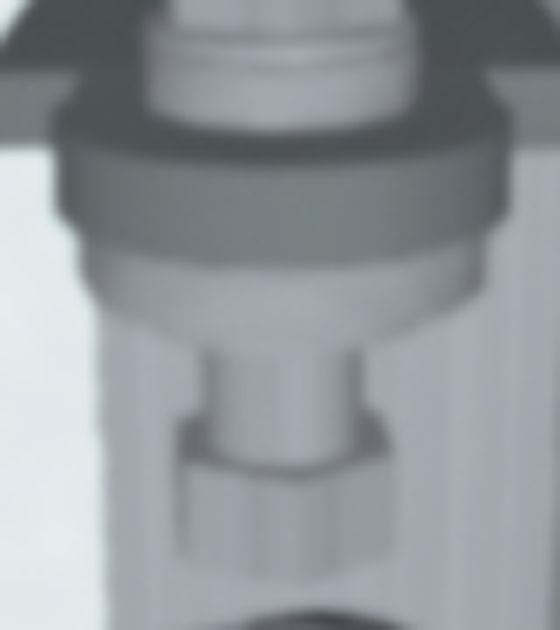

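```bash
python3 - <<'E'
from tn import *
s=load('w10');a=-.1521+.006
R=np.array([[np.cos(a),-np.sin(a)],[np.sin(a),np.cos(a)]]);o=np.array([0.6190,-.0274])
loc=lambda P:np.round(1e3*(R.T@(P[:2]-o)),2)
c=lambda u,v:(230+(u+.5)/10-.5,70+(v+.5)/10-.5)
print('tip',loc(atz(s,*c(338,403),.032,True)),'nose',loc(atz(s,*c(362,348),.030,True)))
for l in (57,122,187,252,573): print('line',loc(atz(s,*c(l,460),.026,True)))
print('rail far edge',loc(atz(s,*c(20,45),.026,True)),loc(atz(s,*c(560,43),.026,True)))
c2=lambda u,v:(215+(u+.5)/7-.5,160+(v+.5)/7-.5)
for n,u,v,z in [('headL',178,490,.115),('headR',394,490,.115),('topnear',285,580,.125),('topfar',285,475,.125),('slL',205,390,.115),('slR',360,390,.115)]:
    P=atz(s,*c2(u,v),z,True);print(n,P,loc(P))
for n,u,v in [('farL',295,114),('farR',470,113)]:
    P=atz(s,(u+.5)/1.5-.5,(v+.5)/1.5-.5,.010,True);print(n,P,loc(P))
E
```

```text
tip [105.87  -7.07] nose [110.66  -9.21]
line [101.05  17.41]
line [100.96  11.7 ]
line [100.88   6.  ]
line [100.83   0.31]
line [100.91 -27.9 ]
rail far edge [138.07  20.24] [138.09 -26.76]
headL [ 0.65201826 -0.02204894  0.115     ] [31.89 10.1 ]
headR [ 0.64902774 -0.04147219  0.115     ] [31.76 -9.55]
topnear [ 0.64632857 -0.03101567  0.125     ] [27.56  0.4 ]
topfar [ 0.65619034 -0.03252893  0.125     ] [37.54  0.34]
slL [ 0.66125197 -0.02608354  0.115     ] [41.61  7.45]
slR [ 0.65914639 -0.03977072  0.115     ] [41.52 -6.39]
farL [0.76511351 0.00606204 0.01      ] [139.69  54.38]
farR [ 0.74917966 -0.10153578  0.01      ] [139.59 -54.39]
```

Call:
drive_tool(
  moves=[
    [0, 0, -0.3, 0, 0, 0],
    [0, 0, -0.6, 0, 0, 0],
    [-0.07, 0.2, -0.63, 0, 0, 0],
    [-0.14, 0.46, -0.63, 0, 0, 0],
    [-0.2, 0.7, -0.63, 0, 0, 0],
    [-0.27, 0.94, -0.63, 0, 0, 0],
    [-0.27, 0.94, -0.63, 0, 0, 0],
    [-0.27, 0.94, -0.63, 0, 0, 0],
  ],
)

```text
clock: 9.65
tool_pos: [0.5189, 0.0308, 0.2303]
orientation: [-179.7, 0.2, -98.6]
force: [1.0, -0.1, -0.0]
opening: 0.0614
```

Call:
drive_tool(
  moves=[
    [0, 0, 0.15, 0, 0, 0],
    [0, 0, 0.3, 0, 0, 0],
    [0, 0, 0.44, 0, 0, 0],
    [0, 0, 0.525, 0, 0, 0],
    [0, 0, 0.525, 0, 0, 0],
  ],
)

```text
clock: 10.15
tool_pos: [0.5192, 0.0305, 0.1503]
orientation: [-179.8, 0.1, -98.7]
force: [-0.0, -0.6, -0.1]
opening: 0.0614
```

Call:
drive_tool(
  moves=[
    [0, 0, 0, 0, 0, 0],
    [0, 0, 0, 0, 0, 0],
    [0, 0, 0, 0, 0, 0],
    [0, 0, 0, 0, 0, 0],
    [0, 0, 0, 0, 0, 0],
    [0, 0, 0, 0, 0, 0],
    [0, 0, 0, 0, 0, 0],
  ],
  fingers=-1,
)

```text
clock: 10.85
tool_pos: [0.5194, 0.0307, 0.1508]
orientation: [-179.8, 0.2, -98.7]
force: [-1.5, 1.8, 4.5]
opening: 0.0301
```

Call:
drive_tool(
  moves=[
    [0, 0, 0, 0, 0, -0.07],
    [0, 0, 0, 0, 0, -0.14],
    [0, 0, 0, 0, 0, -0.2],
    [0, 0, 0, 0, 0, -0.2],
    [0, 0, 0, 0, 0, -0.2],
  ],
)

```text
clock: 11.35
tool_pos: [0.5195, 0.0308, 0.1508]
orientation: [-179.8, 0.1, -86.8]
force: [-0.7, 1.0, 2.0]
opening: 0.0302
```

Call:
drive_tool(
  moves=[
    [0, 0, 0, 0, 0, 0],
    [0, 0, 0, 0, 0, 0],
    [0, 0, 0, 0, 0, 0],
    [0, 0, 0, 0, 0, 0],
    [0, 0, -0.15, 0, 0, 0],
    [0, 0, -0.35, 0, 0, 0],
    [0, 0, -0.52, 0, 0, 0],
    [0, 0, -0.52, 0, 0, 0],
  ],
  fingers=0.4,
)

```text
clock: 12.15
tool_pos: [0.5211, 0.031, 0.2326]
orientation: [-179.4, 0.2, -86.7]
force: [-0.7, -0.4, 0.5]
opening: 0.0614
```

```bash
python3 - <<'E'
from tn import *
s=snap('scene','s11')
crop('s11',225,258,32,30,18,'s11d')
o=sensors.get_obs();p=o['tool_pos'];yw=np.radians(o['orientation'][2])
print(o['clock'],p,o['orientation'],o['opening'])
for tgt in [(.6515,-.0318)]:
  d=np.array(tgt)-p[:2]
  print('dx,dy',(d@[np.cos(yw),np.sin(yw)])/.15,(d@[np.sin(yw),-np.cos(yw)])/.15)
E
```

```text
12.2 [0.52006323 0.03091638 0.23048786] [-179.56049708    0.18226372  -86.77405061] 0.061529335445689386
dx,dy 0.4667562055313992 -0.8513280405431906
```

View pics/s11d.png

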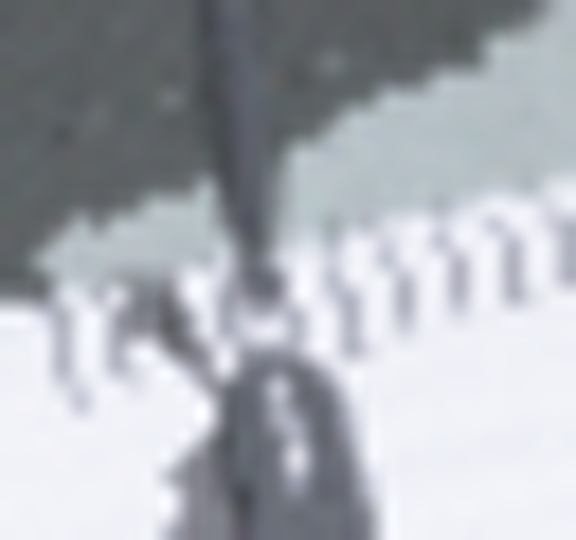

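Call:
drive_tool(
  moves=[
    [0.12, -0.22, 0, 0, 0, 0.05],
    [0.24, -0.44, 0, 0, 0, 0.1],
    [0.36, -0.66, 0, 0, 0, 0.15],
    [0.467, -0.85, 0, 0, 0, 0.194],
    [0.467, -0.85, 0, 0, 0, 0.194],
    [0.467, -0.85, 0, 0, 0, 0.194],
  ],
)

```text
clock: 12.8
tool_pos: [0.6508, -0.0324, 0.229]
orientation: [-179.8, 0.2, -98.5]
force: [-0.7, -0.0, -0.6]
opening: 0.0612
```

Call:
drive_tool(
  moves=[
    [0, 0, 0.2, 0, 0, 0],
    [0, 0, 0.4, 0, 0, 0],
    [0, 0, 0.55, 0, 0, 0],
    [0, 0, 0.66, 0, 0, 0],
    [0, 0, 0.66, 0, 0, 0],
  ],
)

```text
clock: 13.3
tool_pos: [0.6486, -0.0317, 0.1272]
orientation: [179.9, 0.1, -98.4]
force: [-0.2, -0.8, -0.3]
opening: 0.0613
```

```bash
python3 - <<'E'
from tn import *
s=snap('wrist','w12')
o=sensors.get_obs();print(o['clock'],o['tool_pos'],o['orientation'],o['force'])
crop('w12',230,70,60,65,10,'w12c')
crop('w12',180,150,150,110,5,'w12d')
E
```

```text
13.35 [ 0.64983158 -0.03174837  0.12914938] [-1.79928129e+02  1.69017380e-01 -9.84282612e+01] [ 0.05197542  0.21368107 -0.21947302]
```

View pics/w12c.png

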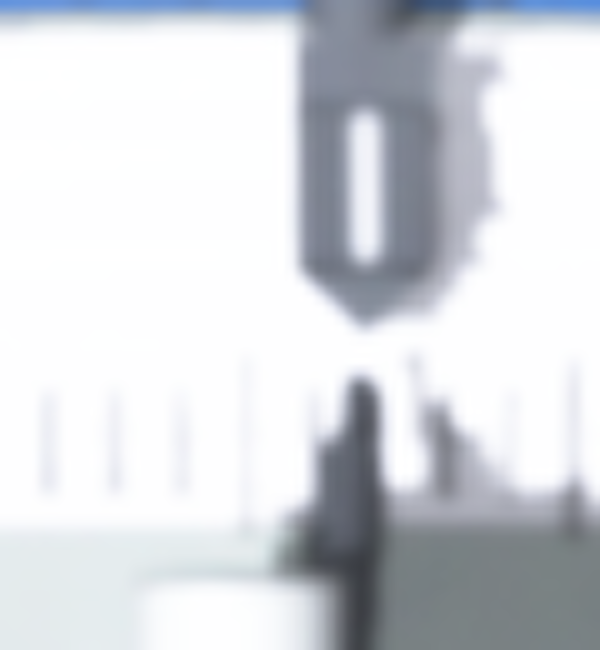

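View pics/w12d.png

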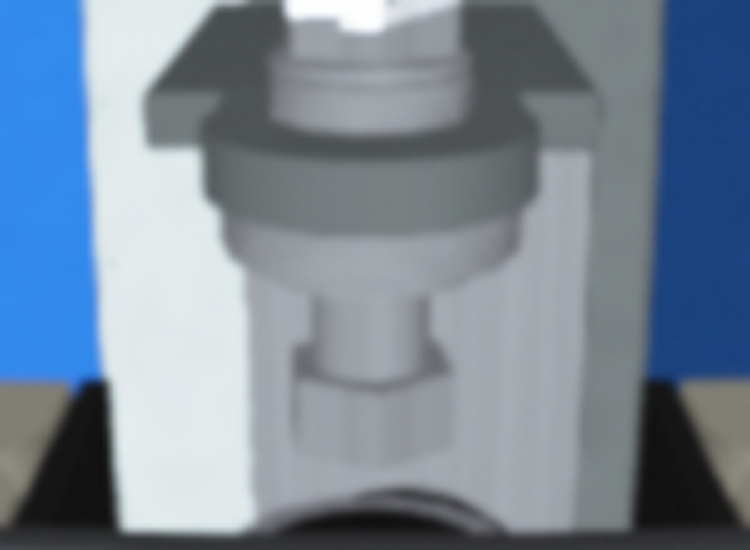

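```bash
python3 - <<'E'
from tn import *
s=load('w12');a=-.1521+.006
R=np.array([[np.cos(a),-np.sin(a)],[np.sin(a),np.cos(a)]]);o=np.array([0.6190,-.0274])
loc=lambda P:np.round(1e3*(R.T@(P[:2]-o)),2)
c=lambda u,v:(230+(u+.5)/10-.5,70+(v+.5)/10-.5)
print('tip',loc(atz(s,*c(363,378),.032,True)),'nose',loc(atz(s,*c(367,325),.030,True)))
c2=lambda u,v:(180+(u+.5)/5-.5,150+(v+.5)/5-.5)
for n,u,v,z in [('headL',293,405,.115),('headR',452,405,.115),('topnear',372,463,.125),('topfar',372,390,.125),('slL',313,335,.115),('slR',428,335,.115),('mouth',375,497,.135)]:
    P=atz(s,*c2(u,v),z,True);print(n,P,loc(P))
# two-view height of head top-far corner (ridge at back edge)
s1=load('w10');c3=lambda u,v:(215+(u+.5)/7-.5,160+(v+.5)/7-.5)
print(tri(ray(s1,*c3(285,475),True),ray(s,*c2(375,388),True)))
s0=load('w9');c4=lambda u,v:(220+(u+.5)/8-.5,140+(v+.5)/8-.5)
print(tri(ray(s0,*c4(284,388),True),ray(s,*c2(375,388),True)))
ob=sensors.get_obs();print(ob['tool_pos'])
E
```

```text
tip [105.93  -9.42] nose [110.48  -9.82]
headL [ 0.65115521 -0.02193059  0.115     ] [31.02 10.09]
headR [ 0.64827485 -0.04145994  0.115     ] [31.01 -9.65]
topnear [ 0.64658685 -0.03121188  0.125     ] [27.85  0.24]
topfar [ 0.65591964 -0.03260786  0.125     ] [37.28  0.22]
slL [ 0.65999561 -0.02589614  0.115     ] [40.34  7.46]
slR [ 0.6579479  -0.03976897  0.115     ] [40.33 -6.57]
mouth [ 0.6470774  -0.03167045  0.135     ] [28.4  -0.14]
(array([ 0.54178997, -0.01523658, -0.14985868]), [np.float64(7.725000516882543e-05), np.float64(7.725000516879463e-05)])
(array([ 0.65725212, -0.03314521,  0.12771898]), [np.float64(2.0389881933748122e-05), np.float64(2.0389881933761163e-05)])
[ 0.64983158 -0.03174837  0.12914938]
```

Call:
drive_tool(
  moves=[
    [0, -0.01, 0.07, 0, 0, 0],
    [0, -0.01, 0.14, 0, 0, 0],
    [0, -0.01, 0.21, 0, 0, 0],
    [0, -0.01, 0.21, 0, 0, 0],
    [0, -0.01, 0.21, 0, 0, 0],
  ],
)

```text
clock: 13.85
tool_pos: [0.6512, -0.032, 0.0973]
orientation: [-180.0, 0.1, -98.4]
force: [0.7, 0.2, 0.1]
opening: 0.061
```

```bash
python3 - <<'E'
from tn import *
s=snap('wrist','w13')
o=sensors.get_obs();print(o['clock'],o['tool_pos'],o['orientation'],o['force'])
crop('w13',230,60,60,75,9,'w13c')
cv2.imwrite('pics/w13b.png',cv2.resize(s['pixels'][:,:,::-1],(768,576)))
E
```

```text
13.9 [ 0.65155251 -0.03197951  0.09777265] [-1.79920555e+02  1.59764963e-01 -9.84265605e+01] [0.26553869 0.17847555 0.24043612]
```

View pics/w13c.png

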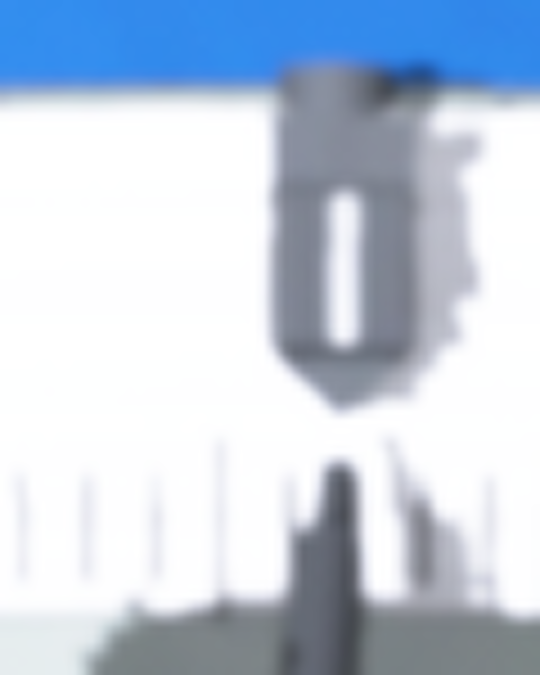

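View pics/w13b.png

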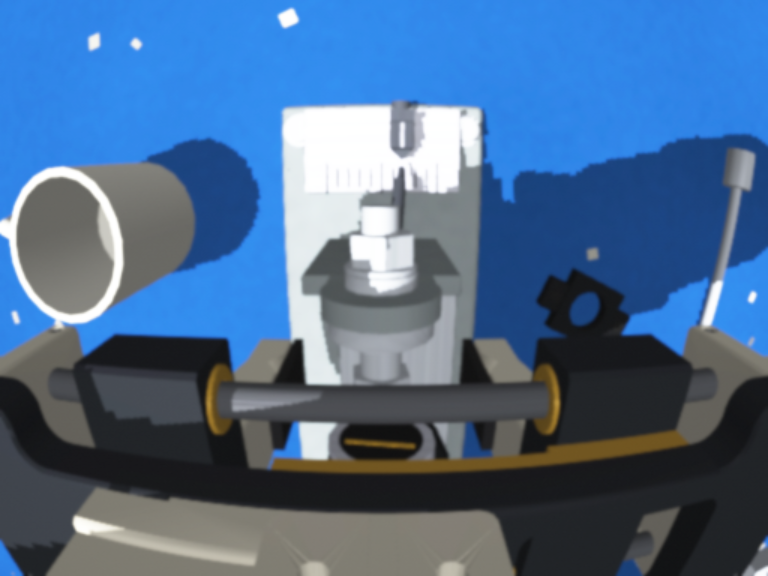

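Call:
drive_tool(
  moves=[
    [0, 0, 0.008, 0, 0, 0],
    [0, 0, 0.008, 0, 0, 0],
    [0, 0, 0.008, 0, 0, 0],
    [0, 0, 0.008, 0, 0, 0],
    [0, 0, 0.008, 0, 0, 0],
    [0, 0, 0.008, 0, 0, 0],
    [0, 0, 0.008, 0, 0, 0],
    [0, 0, 0.008, 0, 0, 0],
  ],
  fingers=-1,
)

```text
clock: 14.7
tool_pos: [0.6517, -0.0315, 0.0966]
orientation: [-179.9, 0.2, -98.4]
force: [-0.3, 3.9, 0.9]
opening: 0.0186
```

Call:
drive_tool(
  moves=[
    [0, 0, 0, 0, 0, 0],
    [0, 0, 0, 0, 0, 0],
    [0, 0, 0, 0, 0, 0],
  ],
)

```text
clock: 15.0
tool_pos: [0.6517, -0.0315, 0.0966]
orientation: [-179.9, 0.2, -98.4]
force: [-0.3, 1.8, -1.1]
opening: 0.0186
```

```bash
python3 - <<'E'
from tn import *
s=snap('wrist','w14');snap('scene','s14')
o=sensors.get_obs();print(o['clock'],o['tool_pos'],o['orientation'],o['force'],o['moment'],o['opening'])
crop('w14',230,60,60,75,9,'w14c')
crop('s14',180,130,110,170,4,'s14c')
cv2.imwrite('pics/w14b.png',cv2.resize(s['pixels'][:,:,::-1],(768,576)))
E
```

```text
15.1 [ 0.65169298 -0.03144661  0.09658239] [-179.90641468    0.19389926  -98.41558261] [ 0.53579119  2.33510487 -0.60765632] [ 0.73419312  0.21729403 -0.00417456] 0.01798415049022022
```

View pics/w14c.png

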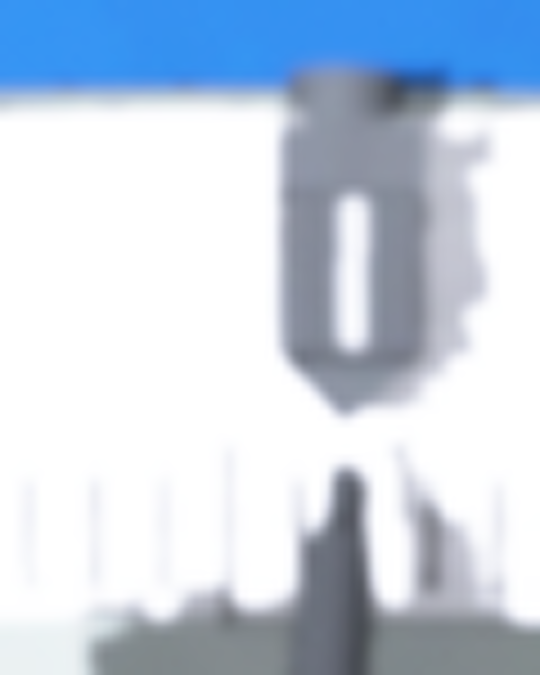

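View pics/s14c.png

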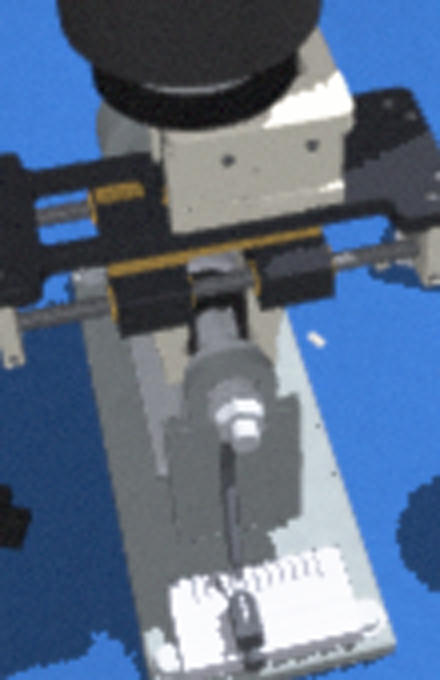

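View pics/w14b.png

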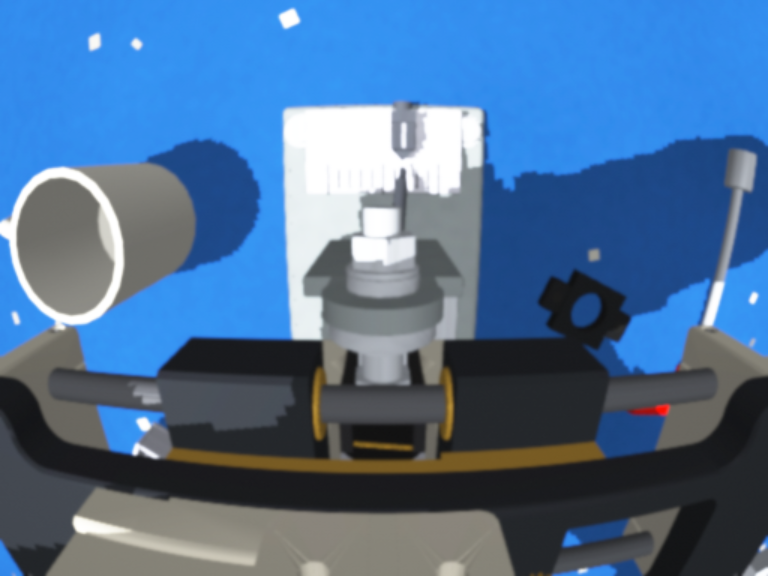

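```bash
python3 - <<'E'
from tn import *
s=load('w14');a=-.1461
R=np.array([[np.cos(a),-np.sin(a)],[np.sin(a),np.cos(a)]]);o=np.array([0.6190,-.0274])
loc=lambda P:np.round(1e3*(R.T@(P[:2]-o)),2)
c=lambda u,v:(230+(u+.5)/9-.5,60+(v+.5)/9-.5)
print(loc(atz(s,*c(347,472),.032,True)),loc(atz(s,*c(345,412),.030,True)))
print(ticket.close_job())
E
```

```text
[105.54  -9.23] [110.55  -9.13]
the job is handed in; nothing more can be done
None
```

The pointer is on the nose and the bolt head is held firmly. I handed the job in at about 15 s on the robot's clock.

- **Knob:** I turned it anticlockwise in steps, about 145° in all. I let go once to check the pointer from close above, found it about 2 mm short, took hold again and turned the last 12°.
- **Pointer:** With the bolt already gripped, the wrist camera put the tip at y = -9.2 mm and the nose at -9.1 mm, so they agree to about 0.1 mm. The last scene picture showed the same. That measurement is good to about half a millimetre.
- **Bolt:** I reached down into the gap and closed on the hexagon head. The fingers stopped at about 18 to 18.6 mm, which fits flats 19 mm apart, since the gripper reads 1 to 2 mm low (it read 30 mm on the 32 mm knob). The outside force on the tool was only about 2 N.
- **Other things:** I didn't touch the mug, float bowl, spacer or T-driver, and never pushed the cradle or carburettor.

**Checks that disagreed:**
- Before the last correction, different views put the pointer 0.6 to 3 mm short. I went by the closest wrist view.
- One two-view height for the bolt came out as nonsense because the two views were too alike. A second pair put the top edge of the head at 128 mm, against the 126 mm expected.

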